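# Take the sterile dish from the steriliser with tongs

### The arm

A 6-joint arm with a two-finger parallel gripper is mounted at the origin on the work surface. World frame = base frame: x ahead of the robot, y to its left, z up, the work surface at z = 0. Lengths are in mm, angles in rad, forces in N, time in s.
With the tool pointing down it reaches from about 275 to 1000 mm from the base axis. Payload 8.4 kg.
Tool frame: the origin (TCP) lies on the centre line of the jaws, within the pads' length; the fingertips stand 17 mm ahead of it and the grasp point (between the pads) lies 2 mm behind it (tip_reach is the z of the fingertips in the tool frame, in mm); z points along the fingers, y is the direction in which the jaws open and shut (so a half turn about z gives the same grasp; the last joint's range is limited). The gripper opens to 85 mm and grips with 20 to 120 N. Pads are 22 mm wide; open, the fingers measure 114 mm over their backs; the gripper's body (76 mm by 85 mm) begins 54 mm behind the grasp point. The pads swing forward as they close: fully open they stand 13 mm farther back than shut.
Start: joints at [-1.191, 0.353, 1.633, -0, 1.155, -0.002], TCP at [232.868, -580, 248.281] pointing down, gripper open.
Joint ranges: [-2.63, 2.63], [-0.92, 2.1], [0.06, 2.66], [-1.3, 4.44], [0, 2.69], [-3.02, 3.02]. Speed limits (rad/s): [2.22, 2.22, 2.79, 3.14, 3.14, 3.14].

### API

Orientations are given as a unit quaternion [w, x, y, z].
In Python, from cell import get_obs, get_image, camera_params, sign_off, search_frame, spot_point, tip_reach gives the robot as it stands.
- The arm moves only by the tool jog_arm, never from a script. Its argument "steps" is a list of rows, each a list of 6 numbers: the shift along the tool's x, y, z in mm, then the turn, a rotation vector about the tool's x, y, z in rad. In form: [[dx, dy, dz, ax, ay, az], ...]. A call has 1 to 12 rows; each row shifts and turns the pose as measured when the row begins, along the tool's axes as they then stand; what a row does not reach is not made up. A row lasts 1/8 s, in which the tool goes at most 62.5 mm and 10.7 degrees, less where a joint would pass 70% of its speed; a pose out of reach is approached as far as the arm can. A call is refused whole if a number of a shift passes 62.5 or a number of a turn 0.188, either way. A call with a gripper value outside its range is refused whole. "grip" is the finger opening in mm, from 0 to 85.4, set as the call begins (left out, the last holds). The fingers move at their own pace and stop on an object; the grip force is fixed at half the most. Time passes only in rows, so rows that do not move let the fingers close. It gives the time, the measured TCP pose, the force and the opening at its end, in the units of the state.
- get_obs(): the state, without advancing time (a new reading comes with each control period).
- get_image(name): name is "side" or "top" or "wrist"; returns the picture (400x640x3 uint8, red, green, blue); there is no depth.
- camera_params(name): a dict with "mtx" (3x3 intrinsics, pixels), "k1" (the pictures are not rectified: a ray, as slopes to the right and down, at radius r is drawn at 1 + k1 r^2 times it, then the intrinsics apply), "R" (3x3) and "t" (3): a world point X has camera coordinates R X + t. Camera axes: x right, y down, z forward; pixel columns grow to the right and rows downward; lengths in mm; the calibration is good to about 2 mm. A picture is of the moment at which its call begins: read the wrist's pose just before it. camera_params takes no time and is no camera call; for the wrist camera it gives the pose at the moment of the call.
- sign_off(): hands the job in, once; it reports no verdict.
Trained networks look in the newest picture that a camera, given by its name, has taken for a name from the list of things; names that differ only in an ending like _2 or _b are one class to them, and where a whole thing is asked for, a point or a joint stands for the part that bears it (a point fixed in the world has none). Each returns a list of dicts, best first, with "score" (0 to 1); they miss things now and then, are a little off and sometimes report something else, mostly with a low value. They report only what shows in the picture. A call takes as long as a camera call.
- search_frame(camera, query): "bbox" ([left, top, width, height] in pixels, round what is visible of it).
- spot_point(camera, query): "point" ([column, row] in pixels: a listed point, or the origin of a listed thing).
The state is a dict: "time_s": time; "joints": joint angles; "dq": joint speeds; "joint_torque": joint torques, N m; "position": TCP position; "eef_rot": TCP orientation; "ft_force": force on the tool from outside, world axes, zero at the start; "moment": the same for the moment, N m; "width": finger opening in mm.
Only numpy, scipy, OpenCV 4.12 (cv2) and the standard library are available. Lean on these libraries where they do the work, as an engineer would, in place of code of your own. Each camera call takes 0.05 s, during which the arm holds its last target.

### The job

Pull the steriliser's tray out to its stop and leave it out. Then take the tongs from their holder and, touching the small straight-sided steel dish only with the tongs, close them on it, lift it upright at least 10 cm off the tray floor and finish while still holding it there, steady, in the tongs. Leave the wider bowl in the tray, and do not disturb the warmer, the spray bottle or the jar.

Things in the scene. Friction and masses are not known exactly. Their poses are not given: they have to be found in the camera images.
- steriliser: Low cream tool steriliser, fixed, 240 deep (its x), 260 wide (its y), 100 high, with a bluish window in its top. Origin: on the table, at the middle of the front's lower edge. Its own -x side is the front, towards the robot; its yaw varies by up to 0.15 rad. One shallow steel tray slides out of the front along the steriliser's own -x.
- tray (a joint): How far the tray is pulled out, in m: 0 shut, 0.140 at its stop (starts 0 to 0.02). It runs with about 2 N of friction and stays where it is left.
- tray_handle (a point): Middle of the tray's steel bar handle: a level round bar 10 thick and 120 long along the steriliser's y, 74 above the table, its centre line 42 in front of the tray's front panel, on a post at each end. The panel's top edge is 88 above the table, the steriliser's top 100.
- tray_floor (a point): Point on the upper face of the tray's floor, midway across and 42 behind the inside of its front wall; 21 above the table. Inside, the tray is 205 (x) by 224 (y), its side walls rise 31 above the floor and its front panel 67. x and y as the steriliser's; moves with the tray.
- dish_center (a point): Centre (half-way up) of the small steel dish: an upright straight-sided round cup, 30 across, 28 high, 50 g nominal, standing loose on the tray floor in the front part of the tray, to one side of its middle; uncovered when the tray is out, seen through the window before.
- bowl_center (a point): Centre of the other loose thing in the tray: a wider, lower flared steel bowl, 60 across, 18 high, beside the dish (90 to 130 between centres). Either may be on the left.
- holder: White open-topped holder fixed to the table, 74 (y) by 34 (x) and 40 high on a 100 by 60 foot; origin at the centre of its underside. The tongs stand in it; its inner floor is 5 above the table, its inside 66 by 26.
- tongs: Spring tongs, 117 high, 90 g, standing upright, tips down, in the holder. Origin midway between the tips at their lower ends; z runs up to the hinge block (16 wide, top at 117), y is the line along which the two legs open and close (also the holder's y, within 0.05 rad). Tips 20 wide along x, rubber pads 24 high facing each other as shallow Vs; about 46 apart inside, 62 outside, when open.
- tongs_grip (a point): Midway between the black grip plates of the two legs, 70 above the tips and 46 below the top of the hinge block. The plates are 18 wide along x, 38 to 92 above the tips; the open tongs are 50 across them along y. Squeezing the plates closes the tips, 2.8 for each 1 here: they touch the dish at about 42 here.
- tongs_tip (a point): Midway between the lower ends of the tongs' tips, 70 below tongs_grip; same axes as the tongs. A spring opens the tips, with about 2.5 N on each plate when open, 4 N when on the dish: squeezed to about 47 at the plates the tongs are carried safely, tips still open about 39 inside. Holding the dish takes a squeeze of 20 to 40 N.
- warmer: Bystander: round lilac wax warmer with a dark lid, 128 across, 87 high, loose.
- spray: Bystander: clear bottle with a white cap, 48 across, 150 high, loose.
- jar: Bystander: white jar with a metal lid, 68 across, 80 high, loose.

How it is judged:
By the outcome, as a careful person would: the job done as asked, in the order asked, and still so for the second after the job is handed in, while the arm keeps its last pose, push and grip.
It also fails if it takes over 59 s, if anything falls off the work surface, if the arm or the gripper's body presses on something with over 40 N, if the wrist force passes 120 N, or if a joint passes its speed limit or range.

## Working session

There is one attempt and no reset: what is moved stays moved. The work goes in short steps, Python scripts to look and compute and a tool call to move; the robot and the scene stay as the last step left them, time stands still between calls to the robot, and variables do not carry over. Pictures are saved under pics/ and viewed, and the job is handed in when it is done.

Besides the shell and the picture viewer there is one more tool, called after "Call:" as name(argument=value, ...), one argument or row to a line, values as JSON. jog_arm: Moves the arm, as the interface text tells. Its arguments: {"type":"object","properties":{"steps":{"type":"array"},"grip":{"type":"number"}},"required":["steps"]}

```bash
ls; mkdir -p pics
python3 - <<'E'
from cell import *
import cv2
o=get_obs(); print(o)
for c in("side","top","wrist"):
    p=camera_params(c); print(c,p)
    cv2.imwrite(f"pics/{c}0.png",get_image(c)[:,:,::-1])
print(tip_reach() if callable(tip_reach) else tip_reach)
E
```

```text
pics
{'time_s': 0.0, 'joints': array([-1.19138868e+00,  3.53636949e-01,  1.63416852e+00, -3.36836800e-05,
        1.15517511e+00, -2.37898722e-03]), 'dq': array([-6.43095146e-04,  1.51731440e-03,  5.05667460e-04,  4.13351132e-04,
       -7.89385542e-07, -1.93575860e-04]), 'joint_torque': array([ 2.84367285e-03, -6.05241609e+01, -3.42066085e+01,  6.60035244e-05,
        9.40124562e-03, -5.42502789e-06]), 'position': array([ 232.69297599, -579.56823405,  247.55393766]), 'eef_rot': array([-6.78781663e-04,  9.81833604e-01,  1.89742701e-01, -1.45178841e-04]), 'ft_force': array([ 0.88722492,  0.93011149, -0.15030508]), 'moment': array([-0.00941156,  0.03770333, -0.00495707]), 'width': 85.51390277692623}
side {'mtx': array([[467.45271466,   0.        , 328.92079488],
       [  0.        , 467.45271466, 205.19770131],
       [  0.        ,   0.        ,   1.        ]]), 'k1': -0.13242606894526412, 'R': array([[ 0.93090845,  0.36514109,  0.00902448],
       [ 0.22204883, -0.54613902, -0.80772922],
       [-0.29000651,  0.75392583, -0.58948458]]), 't': array([-563.19108804,  -42.64072142, 1731.31732634])}
top {'mtx': array([[488.55660233,   0.        , 323.12496968],
       [  0.        , 488.55660233, 196.62915224],
       [  0.        ,   0.        ,   1.        ]]), 'k1': -0.11328264903373235, 'R': array([[ 0.01742701, -0.99974487, -0.01437013],
       [-0.99716781, -0.01632684, -0.07341517],
       [ 0.07316182,  0.01560884, -0.99719793]]), 't': array([  19.48029764,  592.75456532, 1539.60089909])}
wrist {'mtx': array([[321.65503618,   0.        , 316.80662495],
       [  0.        , 321.65503618, 197.94698993],
       [  0.        ,   0.        ,   1.        ]]), 'k1': -0.04313225034197527, 'R': array([[ 0.37259774, -0.92799214, -0.00123319],
       [-0.87922214, -0.35344062,  0.31944977],
       [-0.29688274, -0.11794201, -0.94760241]]), 't': array([-623.16489471,  -40.75790791,  380.62115312])}
17.0
```

View pics/top0.png

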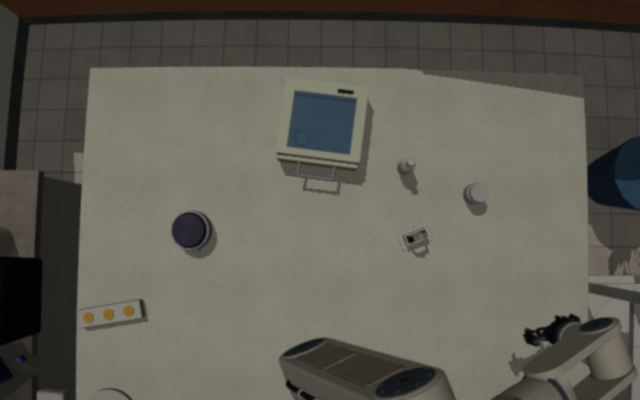

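View pics/side0.png

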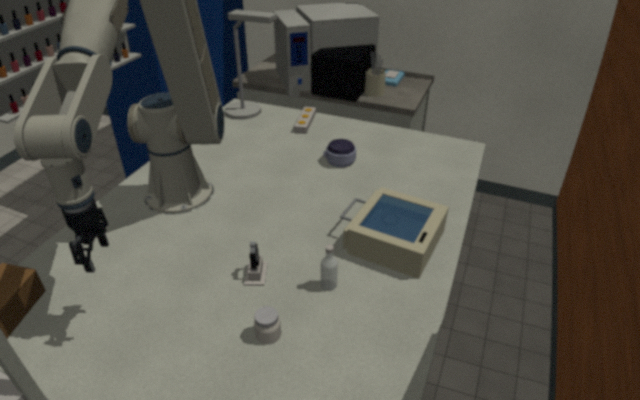

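```bash
cat > h.py <<'E'
import numpy as np, cv2
from cell import *
from scipy.spatial.transform import Rotation as Rn
def ray(P,uv):
    K=P["mtx"]; d=np.array([P["k1"],0,0,0,0.])
    n=cv2.undistortPoints(np.array([[uv]],float),K,d)[0,0]
    R=P["R"];C=-R.T@P["t"]; v=R.T@np.array([n[0],n[1],1]); return C,v/np.linalg.norm(v)
def atz(P,uv,z):
    C,v=ray(P,uv); return C+v*(z-C[2])/v[2]
def tri(L):
    A=np.zeros((3,3));b=np.zeros(3)
    for P,uv in L:
        C,v=ray(P,uv);M=np.eye(3)-np.outer(v,v);A+=M;b+=M@C
    X=np.linalg.solve(A,b)
    res=[np.linalg.norm((np.eye(3)-np.outer(v,v))@(X-C)) for C,v in [ray(P,uv) for P,uv in L]]
    return X,np.array(res)
def proj(P,X):
    X=np.array(X,float); c=P["R"]@X+P["t"]; n=c[:2]/c[2]; n=n*(1+P["k1"]*(n@n))
    return P["mtx"][:2,:2]@n+P["mtx"][:2,2]
def TR():
    o=get_obs(); w,x,y,z=o["eef_rot"]; return o["position"],Rn.from_quat([x,y,z,w]).as_matrix(),o
E
python3 - <<'E'
from h import *
P={c:camera_params(c) for c in("side","top")}
for q in ["tray_handle","tongs_grip","tongs_tip","dish_center","bowl_center","steriliser","holder","tongs"]:
    d={}
    for c in P:
        r=spot_point(c,q); 
        if r: d[c]=r[0]; print(q,c,[(np.round(k["point"],1),round(k["score"],2)) for k in r[:2]])
    if len(d)==2: print("   ",*tri([(P[c],d[c]["point"]) for c in d]))
print(get_obs()["time_s"])
E
```

```text
tray_handle side [(array([348.2, 208.3]), 0.61), (array([256.8, 275.7]), 0.56)]
tray_handle top [(array([313.4, 176.3]), 0.75)]
    [650.40493498  59.57566358  73.16394234] [0.98097778 0.98097778]
tongs_grip side [(array([255.5, 251.5]), 0.57)]
tongs_grip top [(array([415.1, 236.6]), 0.6)]
    [ 471.8161772  -254.06198233   81.76687774] [2.20780498 2.20780498]
tongs_tip side [(array([258.7, 273.3]), 0.59)]
tongs_tip top [(array([414.4, 236.2]), 0.6), (array([316.4, 173.3]), 0.39)]
    [ 475.90588304 -263.60987991    3.5349288 ] [5.90982947 5.90982947]
steriliser side [(array([364.6, 230.9]), 0.79)]
steriliser top [(array([316.9, 162. ]), 0.79)]
    [709.6248484   53.2140648   -0.82553196] [2.86157366 2.86157366]
holder side [(array([256.1, 273.4]), 0.67)]
holder top [(array([412.2, 236. ]), 0.76)]
    [ 471.31319562 -260.16152419   -1.6643251 ] [0.09874002 0.09874002]
tongs side [(array([255.8, 271.6]), 0.6)]
tongs top [(array([415.7, 234.5]), 0.63), (array([314.8, 176.1]), 0.58)]
    [ 476.39823589 -268.50269656   15.2529475 ] [0.17181062 0.17181062]
0.95
```

The pictures show the steriliser at about (320,125) in the top view and the handle bar at (316,178). The bowl shows through the window at about (302,137) and the dish at about (336,147). The tongs and holder are at (414,238), the spray at (407,165), the jar at (477,194) and the warmer at (191,231). Next I'll write a planner helper and move to a wrist view.

```bash
cat >> h.py <<'E'
def down(a):
    y=np.array([np.cos(a),np.sin(a),0]);z=np.array([0,0,-1.]);return np.column_stack([np.cross(y,z),y,z])
def plan(target,a,vmax=55,wmax=0.17,nmax=12,dec=(1,3)):
    """rows in tool axes; prints rounded"""
    p,R,o=TR(); Rt=down(a); t=np.array(target,float)
    rv=Rn.from_matrix(R.T@Rt).as_rotvec(); d=t-p
    n=max(1,int(np.ceil(max(np.linalg.norm(d)/vmax,np.linalg.norm(rv)/wmax))))
    rows=[];q=p.copy();Q=R.copy()
    for i in range(n):
        s=Q.T@(t-q)/(n-i); w=Rn.from_matrix(Q.T@Rt).as_rotvec()/(n-i)
        s=np.round(s,dec[0]);w=np.round(w,dec[1]); rows.append([*s,*w])
        q=q+Q@s; Q=Q@Rn.from_rotvec(w).as_matrix()
    print("n",n,"t",round(o["time_s"],3),"width",round(o["width"],1),"F",o["ft_force"].round(1))
    print([[float(v)+0 for v in r] for r in rows[:nmax]]); 
    if n>nmax: print("rest",[[float(v)+0 for v in r] for r in rows[nmax:]])
E
python3 - <<'E'
from h import *
P=camera_params("wrist"); p,R,o=TR()
print("cam in tool", R.T@(-P["R"].T@P["t"]-p), "fwd",R.T@P["R"][2],"right",R.T@P["R"][0])
plan([560,20,260],-0.145,dec=(0,2))
E
```

```text
cam in tool [  82.98917504   -1.12166601 -125.31778302] fwd [-3.19451179e-01  1.15164409e-04  9.47602729e-01] right [ 6.21875213e-05  9.99999993e-01 -1.00568021e-04]
n 13 t 0.95 width 85.4 F [-1.3 -0.1 -0.6]
[[41.0, -33.0, -1.0, 0.0, 0.0, -0.08], [43.0, -30.0, -1.0, 0.0, 0.0, -0.08], [45.0, -27.0, -1.0, 0.0, 0.0, -0.08], [47.0, -23.0, -1.0, 0.0, 0.0, -0.08], [49.0, -19.0, -1.0, 0.0, 0.0, -0.08], [50.0, -15.0, -1.0, 0.0, 0.0, -0.08], [52.0, -11.0, -1.0, 0.0, 0.0, -0.08], [52.0, -7.0, -1.0, 0.0, 0.0, -0.08], [53.0, -3.0, -1.0, 0.0, 0.0, -0.08], [52.0, 2.0, -1.0, 0.0, 0.0, -0.08], [52.0, 6.0, -1.0, 0.0, 0.0, -0.08], [52.0, 10.0, 0.0, 0.0, 0.0, -0.08]]
rest [[51.0, 14.0, -1.0, 0.0, 0.0, -0.08]]
```

Call:
jog_arm(
  steps=[
    [41,-33,-1,0,0,-0.08],
    [43,-30,-1,0,0,-0.08],
    [45,-27,-1,0,0,-0.08],
    [47,-23,-1,0,0,-0.08],
    [49,-19,-1,0,0,-0.08],
    [50,-15,-1,0,0,-0.08],
    [52,-11,-1,0,0,-0.08],
  ],
)

```text
time_s: 1.82
position: [410.6, -250.2, 255.7]
eef_rot: [0.002, 0.889, 0.459, 0.001]
ft_force: [1.3, 0.3, -0.1]
width: 85.5
```

Run:
```python
from h import *
P=camera_params("wrist")
cv2.imwrite("pics/w1.png",get_image("wrist")[:,:,::-1])
for q in ["tongs_grip","tongs","tongs_tip","holder"]:
    r=spot_point("wrist",q); print(q,[(np.round(k["point"],1),round(k["score"],2)) for k in r[:2]])
    for z in (5,75): 
        if r: print(z,atz(P,r[0]["point"],z))
print(TR()[0])
plan([560,20,260],-0.145,dec=(0,2))
```

```text
tongs_grip [(array([377.4, 149.6]), 0.92), (array([364.4, 142.1]), 0.69)]
5 [ 478.72254062 -278.34884703    5.        ]
75 [ 474.89593314 -260.31999727   75.        ]
tongs [(array([364. , 138.5]), 0.65)]
5 [ 472.86659568 -258.25735884    5.        ]
75 [ 470.13033191 -243.96943017   75.        ]
tongs_tip [(array([363.6, 137.3]), 0.89)]
5 [ 473.24059736 -256.81810858    5.        ]
75 [ 470.4346966  -242.79816014   75.        ]
holder [(array([360. , 142.5]), 0.75)]
5 [ 466.51520877 -259.46833941    5.        ]
75 [ 464.9615372  -244.95493303   75.        ]
[ 409.99154705 -251.76074263  255.52883298]
n 6 t 2.075 width 85.6 F [-0.1 -0.3 -0.3]
[[51.0, -6.0, -1.0, 0.0, 0.0, -0.08], [52.0, -2.0, -1.0, 0.0, 0.0, -0.08], [52.0, 2.0, -1.0, 0.0, 0.0, -0.08], [51.0, 7.0, -1.0, 0.0, 0.0, -0.08], [51.0, 11.0, 0.0, 0.0, 0.0, -0.08], [49.0, 14.0, -1.0, 0.0, 0.0, -0.07]]
```

View pics/w1.png

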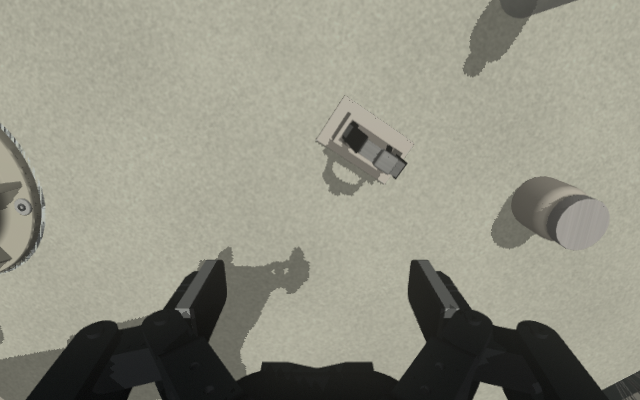

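The wrist picture shows the holder foot with corners at about (345,95), (413,147), (383,184) and (316,140). The tongs lean out in perspective, with the hinge top at about (392,162).

Run:
```python
from h import *
P=camera_params("wrist")
c=[atz(P,u,4)[:2] for u in ((345,95),(413,147),(383,184),(316,140))]
print(np.round(c,1), np.mean(c,0))
for a,b in ((0,1),(3,2),(0,3),(1,2)):
    d=c[b]-c[a]; print(np.linalg.norm(d), np.arctan2(d[1],d[0]))
```

```text
[[ 481.2 -206.9]
 [ 514.  -302. ]
 [ 461.  -320.1]
 [ 425.5 -229. ]] [ 470.42595166 -264.52181658]
100.63310674165963 -1.2388179662884835
97.7485911824876 -1.1985310144909136
59.97783165084621 -2.7637102561291096
55.97812289356622 -2.8133938485141
```

Call:
jog_arm(
  steps=[
    [51,-6,-1,0,0,-0.08],
    [52,-2,-1,0,0,-0.08],
    [52,2,-1,0,0,-0.08],
    [51,7,-1,0,0,-0.08],
    [51,11,0,0,0,-0.08],
    [49,14,-1,0,0,-0.07],
    [0,0,0,0,0,0],
  ],
)

```text
time_s: 2.95
position: [565.0, 15.7, 259.8]
eef_rot: [0.004, 0.76, 0.65, -0.001]
ft_force: [-0.2, -0.8, -0.8]
width: 85.4
```

Run:
```python
from h import *
P=camera_params("wrist")
cv2.imwrite("pics/w2.png",get_image("wrist")[:,:,::-1])
for q in ["tray_handle","dish_center","bowl_center","steriliser"]:
    r=spot_point("wrist",q); print(q,[(np.round(k["point"],1),round(k["score"],2)) for k in r[:2]])
    z={"t":74,"d":35,"b":30,"s":0}[q[0]]
    if r: print(z,atz(P,r[0]["point"],z))
p,R,o=TR();print(p,R[:,1])
```

```text
tray_handle [(array([394.8, 116.6]), 0.64)]
74 [647.92634711  62.31322834  74.        ]
dish_center []
bowl_center []
steriliser [(array([431.1, 107.9]), 0.85)]
0 [707.59955076  57.15645928   0.        ]
[562.93109534  13.13195478 259.85061772] [ 0.98737966 -0.15832182  0.0039518 ]
```

View pics/w2.png

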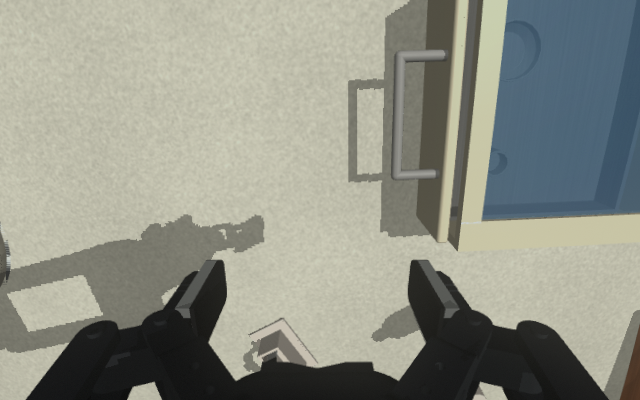

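The handle bar runs from about (401,55) to (396,177), with the panel to its right. The bowl is at (517,48) and the dish at (495,160), on the -y side.

Run:
```python
from h import *
P=camera_params("wrist")
a,b=[atz(P,u,74) for u in ((400,56),(396.5,175))]
d=a-b; print(a,b,(a+b)/2,np.linalg.norm(d),"yaw",np.arctan2(-d[0],d[1]))
# steriliser front top edge (z 100)
a,b=[atz(P,u,100) for u in ((479,0),(458,249))]
d=a-b; print(a,b,np.linalg.norm(d),"yaw",np.arctan2(-d[0],d[1]))
# panel top edge z88
a,b=[atz(P,u,88) for u in ((462,0),(439,241))]
d=a-b; print(a,b,"yaw",np.arctan2(-d[0],d[1]))
T,S=camera_params("top"),camera_params("side")
print(tri([(P,(394.8,116.6)),(T,(313.4,176.3)),(S,(348.2,208.3))]))
for n,u in (("dish",(495,160)),("bowl",(517,48))): print(n,atz(P,u,35))
for y in (-.12,-.145): plan([648,62,130],y,dec=(0,2))
```

```text
[655.08000821 111.70607933  74.        ] [642.71511086   1.99054488  74.        ] [648.89755954  56.84831211  74.        ] 110.4100954865704 yaw -0.11222606795073099
[714.63374575 142.87869128 100.        ] [692.5465842  -76.38189052 100.        ] 220.37024626275104 yaw -0.10039608219111275
[706.29335493 146.73878861  88.        ] [677.86755439 -70.98039245  88.        ] yaw -0.12982739319711084
(array([648.98562407,  59.62095199,  72.25758977]), array([2.81741169, 2.44384116, 0.47006007]))
dish [762.72546753  -9.96461606  35.        ]
bowl [784.66549341 104.20816586  35.        ]
n 3 t 3.2 width 85.8 F [ 0.4 -0.3  0.3]
[[21.0, 25.0, 43.0, 0.0, 0.0, -0.01], [21.0, 26.0, 43.0, 0.0, 0.0, -0.01], [20.0, 25.0, 44.0, 0.0, 0.01, -0.02]]
n 3 t 3.2 width 85.8 F [ 0.4 -0.3  0.3]
[[21.0, 25.0, 43.0, 0.0, 0.0, 0.0], [21.0, 25.0, 43.0, 0.0, 0.0, -0.01], [20.0, 26.0, 44.0, 0.0, 0.01, 0.0]]
```

Call:
jog_arm(
  steps=[
    [21,25,42,0,0,-0.02],
    [21,25,42,0,0,-0.02],
    [21,25,42,0,0,0],
    [0,0,0,0,0,0],
    [0,0,0,0,0,0],
    [0,0,0,0,0,0],
  ],
  grip=32,
)

```text
time_s: 3.95
position: [648.6, 57.0, 134.4]
eef_rot: [0.005, 0.751, 0.66, 0.0]
ft_force: [-0.1, 0.1, -0.1]
width: 32.1
```

Run:
```python
from h import *
P=camera_params("wrist")
cv2.imwrite("pics/w3.png",get_image("wrist")[:,:,::-1])
p,R,o=TR();print(p,R[:,1],R[:,2])
r=spot_point("wrist","tray_handle"); print(r[:2])
plan([649,57,76],-0.115,dec=(1,3))
```

```text
[648.83272397  56.98180421 134.74343238] [ 0.99162037 -0.12885336  0.00926619] [ 0.00831887 -0.00788818 -0.99993428]
[{'point': [315.4, 219.1], 'score': 0.68}]
n 2 t 4.05 width 32.0 F [0.2 0.7 0.6]
[[0.1, -0.2, 29.4, 0.005, 0.003, -0.007], [0.0, -0.1, 29.4, 0.004, 0.004, -0.007]]
```

View pics/w3.png

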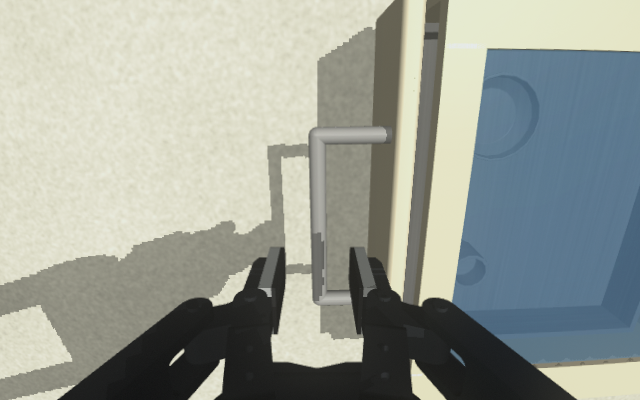

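The bar runs from (317,133) to (320,298), midway between the jaws, which are clear of the panel. Descending to grip it.

Call:
jog_arm(
  steps=[
    [0,0,29,0.005,0.003,0],
    [0,0,29,0.005,0.003,0],
    [0,0,2,0,0,0],
  ],
)

```text
time_s: 4.42
position: [651.0, 56.2, 78.3]
eef_rot: [0.002, 0.752, 0.66, 0.002]
ft_force: [0.3, -0.8, -0.3]
width: 32.1
```

Call:
jog_arm(
  steps=[
    [0,0,0,0,0,0],
    [0,0,0,0,0,0],
    [0,0,0,0,0,0],
  ],
  grip=4,
)

```text
time_s: 4.8
position: [651.3, 56.1, 80.1]
eef_rot: [0.003, 0.751, 0.66, 0.003]
ft_force: [2.3, -0.7, -11.0]
width: 7.4
```

Run:
```python
from h import *
p,R,o=TR();print(p,R[:,1],o["width"],o["ft_force"])
plan(p+np.array([-.9934,.1147,0])*135,np.arctan2(R[1,1],R[0,1]),vmax=20)
```

```text
[651.29455812  56.14472376  80.05736865] [ 0.99156942 -0.12933358  0.00793145] 7.388103333564216 [  2.329428    -0.68785777 -11.03758601]
n 7 t 4.8 width 7.4 F [  2.3  -0.7 -11. ]
[[-0.3, -19.3, -0.2, 0.001, 0.0, 0.0], [-0.3, -19.3, -0.1, 0.001, 0.0, 0.0], [-0.3, -19.3, -0.1, 0.001, 0.0, 0.0], [-0.3, -19.3, -0.1, 0.001, 0.0, 0.0], [-0.3, -19.3, -0.1, 0.001, 0.0, 0.0], [-0.2, -19.2, 0.0, 0.001, -0.001, 0.0], [-0.3, -19.3, -0.1, 0.002, 0.0, 0.0]]
```

Call:
jog_arm(
  steps=[
    [0,-10,0,0,0,0],
    [0,-15,0,0,0,0],
  ],
)

```text
time_s: 5.05
position: [626.5, 59.0, 80.0]
eef_rot: [0.003, 0.751, 0.66, 0.003]
ft_force: [2.1, -3.0, -7.4]
width: 7.4
```

Run:
```python
from h import *
p,R,o=TR();print(p,R[:,1],o["width"],o["ft_force"])
cv2.imwrite("pics/w4.png",get_image("wrist")[:,:,::-1])
```

```text
[626.52553605  58.95882672  80.0058109 ] [ 0.99157279 -0.12917822  0.00981744] 7.389193423213613 [ 2.13100498 -2.96799361 -7.37158932]
```

View pics/w4.png

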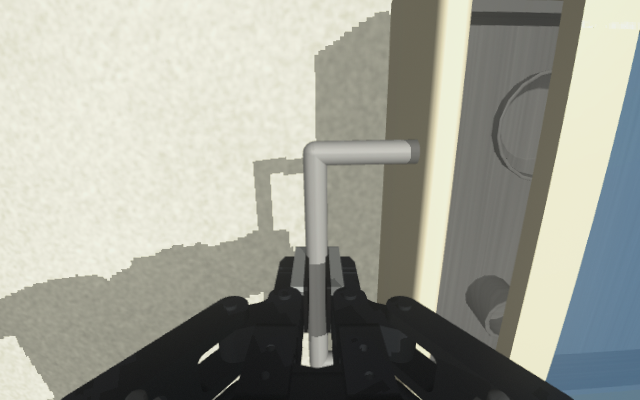

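The bar is held and the tray moves with the jaws; the bowl and dish rims now show. I'll keep pulling.

Call:
jog_arm(
  steps=[
    [0,-18,0,0,0,0],
    [0,-18,0,0,0,0],
    [0,-18,0,0,0,0],
    [0,-18,0,0,0,0],
  ],
)

```text
time_s: 5.6
position: [549.3, 67.8, 80.0]
eef_rot: [0.004, 0.751, 0.66, 0.002]
ft_force: [2.8, -2.3, -9.9]
width: 7.4
```

Call:
jog_arm(
  steps=[
    [0,-8,0,0,0,0],
    [0,-8,0,0,0,0],
    [0,-8,0,0,0,0],
  ],
)

```text
time_s: 5.98
position: [523.4, 70.7, 80.0]
eef_rot: [0.004, 0.751, 0.66, 0.002]
ft_force: [3.2, -3.2, -10.4]
width: 6.9
```

Call:
jog_arm(
  steps=[
    [0,-5,0,0,0,0],
    [0,-5,0,0,0,0],
  ],
)

```text
time_s: 6.22
position: [515.6, 71.7, 80.2]
eef_rot: [0.006, 0.751, 0.661, 0.004]
ft_force: [23.0, -11.6, -32.9]
width: 7.3
```

Call:
jog_arm(
  steps=[
    [0,-3,0,0,0,0],
    [0,-2,0,0,0,0],
  ],
)

```text
time_s: 6.48
position: [515.7, 71.6, 80.1]
eef_rot: [0.01, 0.75, 0.661, 0.008]
ft_force: [7.9, -6.7, -16.9]
width: 7.5
```

Call:
jog_arm(
  steps=[
    [0,0,0,0,0,0],
    [0,0,0,0,0,0],
    [0,0,0,0,0,0],
  ],
  grip=32,
)

```text
time_s: 6.85
position: [517.2, 72.6, 81.7]
eef_rot: [0.01, 0.751, 0.661, 0.01]
ft_force: [-0.4, 1.0, 0.7]
width: 31.8
```

Call:
jog_arm(
  steps=[
    [0,0,-25,0,0,0],
    [0,0,-45,0,0,0],
    [0,0,-50,0,0,0],
    [0,40,-50,0,0,0],
    [0,50,0,0,0,0],
    [0,0,0,0,0,0],
    [0,0,0,0,0,0],
  ],
)

```text
time_s: 7.72
position: [601.1, 62.7, 259.9]
eef_rot: [0.009, 0.751, 0.661, 0.01]
ft_force: [-0.8, -0.1, -0.2]
width: 32.2
```

Run:
```python
from h import *
P=camera_params("wrist");T,S=camera_params("top"),camera_params("side")
p,R,o=TR();print(p,R[:,1],R[:,2],o["width"],o["ft_force"])
for c in("side","top","wrist"): cv2.imwrite(f"pics/{c}5.png",get_image(c)[:,:,::-1])
for q in ["tray_handle","dish_center","bowl_center","tray_floor"]:
    L=[]
    for c,PP in(("wrist",P),("top",T),("side",S)):
        r=spot_point(c,q); print(q,c,[(np.round(k["point"],1),round(k["score"],2)) for k in r[:2]])
        if r: L.append((PP,r[0]["point"]))
    if len(L)>1: print(tri(L))
```

```text
[601.07772748  62.72213061 259.8932105 ] [ 0.99155499 -0.12672815  0.02754402] [ 2.77119895e-02 -4.37795870e-04 -9.99615853e-01] 32.15510780649552 [-0.77349129 -0.14978496 -0.18294093]
tray_handle wrist [(array([224.8, 177. ]), 0.92)]
tray_handle top [(array([309. , 216.2]), 0.69)]
tray_handle side [(array([333.4, 223.8]), 0.69), (array([314.6, 199.7]), 0.57)]
(array([539.10718787,  71.06257057,  -8.04991738]), array([47.08858349,  9.81785076, 54.96121375]))
dish_center wrist [(array([338.3, 208.4]), 0.96)]
dish_center top []
dish_center side [(array([333.9, 220.8]), 0.5)]
(array([621.37537998,  14.37391082,  44.2585269 ]), array([4.56137673, 4.56137673]))
bowl_center wrist [(array([343.8, 110.6]), 0.77)]
bowl_center top [(array([405.4, 164.5]), 0.56)]
bowl_center side [(array([352.7, 208.9]), 0.74)]
(array([668.25253856, -39.34166218, 163.11210277]), array([172.91909103, 170.53584983,  30.20493716]))
tray_floor wrist [(array([325.3, 164.5]), 0.7)]
tray_floor top [(array([312.3, 191.3]), 0.62), (array([414.3, 235.2]), 0.31)]
tray_floor side [(array([337., 218.]), 0.77), (array([336.8, 224.3]), 0.56)]
(array([612.27293327,  63.0621545 ,  18.9957548 ]), array([5.50265166, 3.4805772 , 2.49046061]))
```

View pics/wrist5.png

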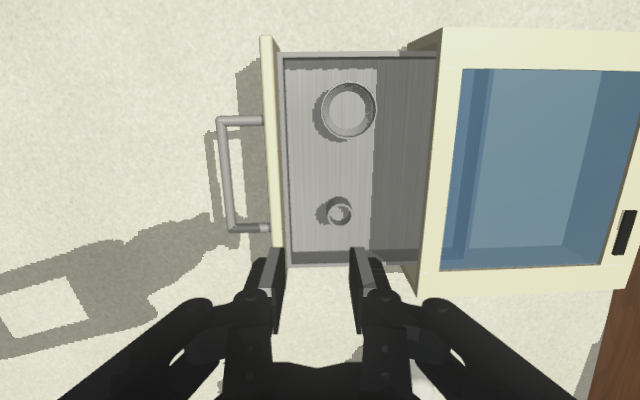

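View pics/side5.png

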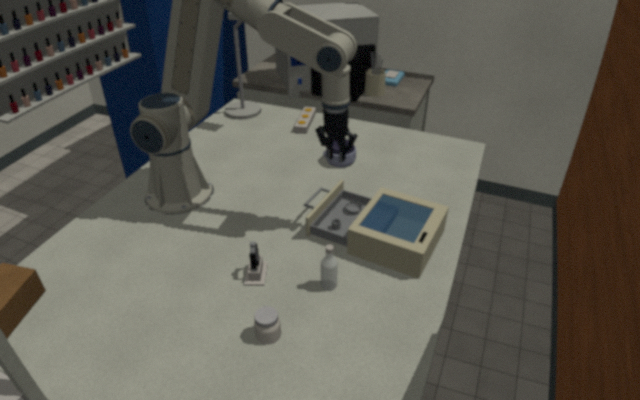

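Run:
```python
from h import *
P=camera_params("wrist");S=camera_params("side");p,R,o=TR()
a,b=[atz(P,u,74) for u in ((221,121),(231,227))];print("handle",(a+b)/2, "yaw",np.arctan2(-(a-b)[0],(a-b)[1]))
for u,z in (((339,208),35),((340,205),49),((338,215),21),((347,110),30)): print(u,z,atz(P,u,z))
a,b=[atz(P,u,52) for u in ((283,58),(292,266))];print("inner front edge?",a,b)
cv2.imwrite("pics/w5c.png",cv2.resize(get_image("wrist")[60:280,200:440,::-1],None,fx=3,fy=2.7,interpolation=2))
im=cv2.imread("pics/side5.png")[160:280,290:410]; cv2.imwrite("pics/s5c.png",cv2.resize(im,None,fx=5,fy=5,interpolation=2))
```

```text
handle [517.84972249  75.59075699  74.        ] yaw -0.122671327493064
(339, 208) 35 [627.90279205  12.48697076  35.        ]
(340, 205) 49 [628.62498802  21.18869523  49.        ]
(338, 215) 21 [626.49672814  -1.70599533  21.        ]
(347, 110) 30 [648.56164146 120.96879458  30.        ]
inner front edge? [589.88015113 178.77539314  52.        ] [564.49169659 -45.82326769  52.        ]
```

View pics/w5c.png

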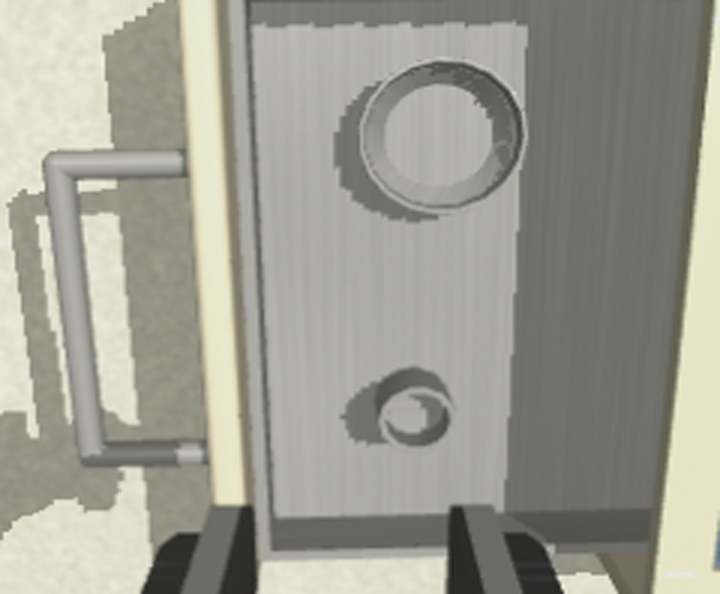

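View pics/s5c.png

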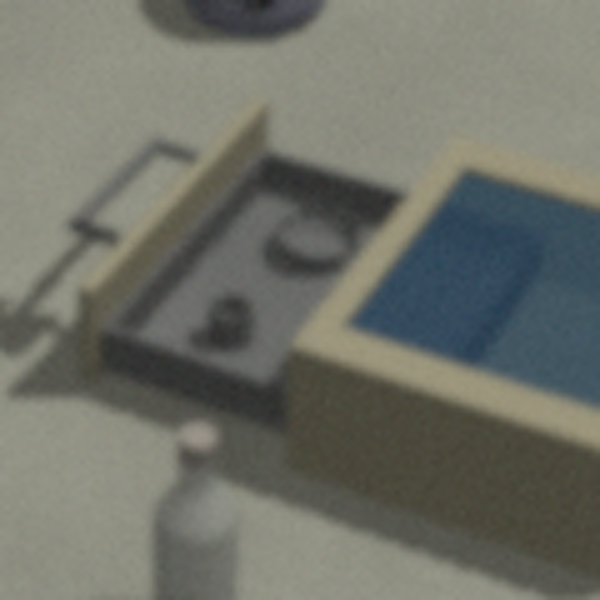

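Run:
```python
from h import *
P=camera_params("wrist");S=camera_params("side");p,R,o=TR()
for u,z in (((338.3,214.8),49),((337.7,210),21)): print(u,z,atz(P,u,z))
print(tri([(P,(338.3,214.8)),(S,(337,221))]))
for z in (21,35,49): print("side",z,atz(S,(337,223),z))
plan([520,-150,260],-1.22+0,dec=(0,2))
```

```text
(338.3, 214.8) 49 [625.51584913   9.79081067  49.        ]
(337.7, 210) 21 [626.83125911   4.81707612  21.        ]
(array([627.09880307,  10.27365071,  48.90696507]), array([1.65742349, 1.65742349]))
side 21 [620.50075947  34.01632494  21.        ]
side 35 [626.49396873  17.32202963  35.        ]
side 49 [6.32487178e+02 6.27734320e-01 4.90000000e+01]
n 7 t 8.525 width 32.1 F [0.4 0.3 0.3]
[[-32.0, -8.0, 0.0, 0.0, 0.0, 0.16], [-32.0, -3.0, 0.0, 0.0, 0.0, 0.16], [-32.0, 3.0, 0.0, 0.0, 0.0, 0.15], [-32.0, 7.0, -1.0, 0.0, -0.01, 0.16], [-30.0, 13.0, 0.0, 0.01, 0.0, 0.15], [-28.0, 17.0, 0.0, 0.0, -0.01, 0.16], [-25.0, 21.0, 0.0, 0.01, 0.0, 0.15]]
```

Call:
jog_arm(
  steps=[
    [-42,-10,0,0,0,0.16],
    [-42,-5,0,0,0,0.16],
    [-42,1,0,0,0,0.15],
    [-42,8,0,0,-0.01,0.16],
    [-42,13,0,0.01,0,0.15],
    [-42,21,0,0,-0.01,0.16],
    [-40,27,0,0.01,0,0.15],
  ],
  grip=85,
)

```text
time_s: 9.4
position: [468.6, -222.7, 258.1]
eef_rot: [-0.001, 0.987, 0.162, 0.003]
ft_force: [1.6, -0.5, 0.7]
width: 85.0
```

Run:
```python
from h import *
print(TR()[0])
plan([474,-261,200],-1.22,dec=(0,2))
```

```text
[ 468.64209327 -222.6974881   258.08850166]
n 2 t 9.4 width 85.0 F [ 1.6 -0.5  0.7]
[[-4.0, 19.0, 29.0, 0.0, 0.0, -0.01], [-4.0, 19.0, 29.0, 0.0, -0.01, -0.02]]
```

Call:
jog_arm(
  steps=[
    [-4,19,29,0,0,-0.01],
    [-4,19,29,0,-0.01,-0.02],
    [0,0,0,0,0,0],
    [0,0,0,0,0,0],
  ],
)

```text
time_s: 9.9
position: [472.6, -265.4, 200.4]
eef_rot: [0.001, 0.985, 0.173, -0.001]
ft_force: [0.2, 0.6, -0.3]
width: 85.3
```

Run:
```python
from h import *
P=camera_params("wrist")
im=get_image("wrist"); cv2.imwrite("pics/w6.png",im[:,:,::-1])
p,R,o=TR();print(p,np.arctan2(R[1,1],R[0,1]),R[:,2])
T,S=camera_params("top"),camera_params("side")
for q,us,ut in (("tongs_grip",(255.5,251.5),(415.1,236.6)),("tongs_tip",(258.7,273.3),(414.4,236.2)),("holder",(256.1,273.4),(412.2,236.0))):
    r=spot_point("wrist",q); print(q,[(np.round(k["point"],1),round(k["score"],2)) for k in r[:2]])
    if r: print(tri([(P,r[0]["point"]),(T,ut),(S,us)]),atz(P,r[0]["point"],{"tongs_grip":75,"tongs_tip":5,"holder":0}[q]))
```

```text
[ 472.60050179 -265.25889002  200.41575022] -1.2227920395134348 [-0.0018208  -0.00188185 -0.99999657]
tongs_grip []
tongs_tip []
holder [(array([313.1, 173. ]), 0.69)]
(array([ 471.17923833, -260.47863981,   -1.33537641]), array([0.63210225, 0.3231383 , 0.40069663])) [ 471.0581152 -260.8447171    0.       ]
```

View pics/w6.png

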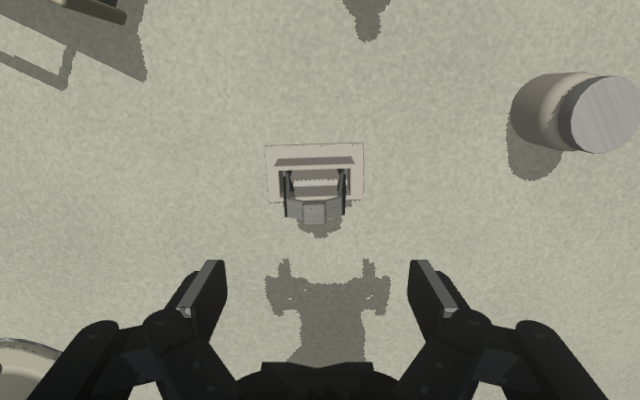

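The wrist picture shows the tongs straight across: the foot is level at rows 143–200, the legs are at columns 286 and 345, and the hinge top is at (314,213).

Run:
```python
from h import *
P=camera_params("wrist")
print(atz(P,(314,213),122))
a,b=atz(P,(286.5,213),75),atz(P,(344.5,213),75); print(np.linalg.norm(a-b))
a,b=atz(P,(265,146),4),atz(P,(363,143.5),4); print(a,b,np.arctan2(*(b-a)[[1,0]]))
c=[atz(P,u,4) for u in ((265,146),(363,143.5),(364,199),(270,203))];print(np.mean(c,0))
cv2.imwrite("pics/w6c.png",cv2.resize(cv2.imread("pics/w6.png")[130:250,240:390],None,fx=5,fy=5,interpolation=2))
```

```text
[ 474.88676414 -261.37990069  122.        ]
48.549813868910654
[ 482.15940524 -205.69345273    4.        ] [ 518.0509153  -297.18244401    4.        ] -1.1969418662540077
[ 472.54386258 -263.04359539    4.        ]
```

View pics/w6c.png

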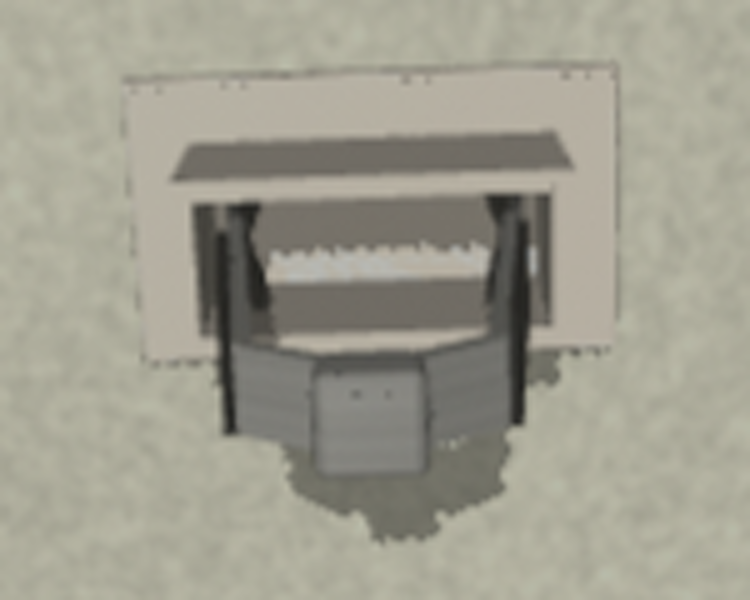

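Run:
```python
from h import *
plan([474,-262,73],-1.20,vmax=35,dec=(1,3))
```

```text
n 4 t 10.1 width 84.9 F [ 0.1 -1.   0.3]
[[0.6, -0.7, 31.9, 0.0, 0.0, -0.006], [0.6, -0.7, 31.9, 0.001, 0.001, -0.005], [0.6, -0.7, 31.9, 0.0, 0.0, -0.006], [0.6, -0.7, 32.0, 0.001, 0.001, -0.005]]
```

Call:
jog_arm(
  steps=[
    [0.6,-0.7,32,0,0,-0.006],
    [0.6,-0.7,32,0,0,-0.006],
    [0.6,-0.7,32,0,0,-0.006],
    [0.6,-0.7,28,0,0,-0.006],
    [0,0,0,0,0,0],
    [0,0,0,0,0,0],
  ],
)

```text
time_s: 10.85
position: [478.5, -261.5, 79.3]
eef_rot: [0.004, 0.982, 0.187, 0.003]
ft_force: [0.2, -0.2, 0.8]
width: 85.3
```

Run:
```python
from h import *
P=camera_params("wrist")
im=get_image("wrist"); cv2.imwrite("pics/w7.png",im[:,:,::-1])
p,R,o=TR();print(p,np.arctan2(R[1,1],R[0,1]),R[:,2],o["ft_force"])
plan([474,-262,73],-1.20,vmax=35,dec=(1,3))
```

```text
[ 478.47756109 -261.47996672   79.38373025] -1.1944857367134705 [ 0.00801635 -0.00700173 -0.99994336] [-0.56246766  0.63291883 -0.29677909]
n 1 t 10.9 width 84.7 F [-0.6  0.6 -0.3]
[[-4.4, -1.2, 6.4, 0.009, -0.005, 0.006]]
```

View pics/w7.png

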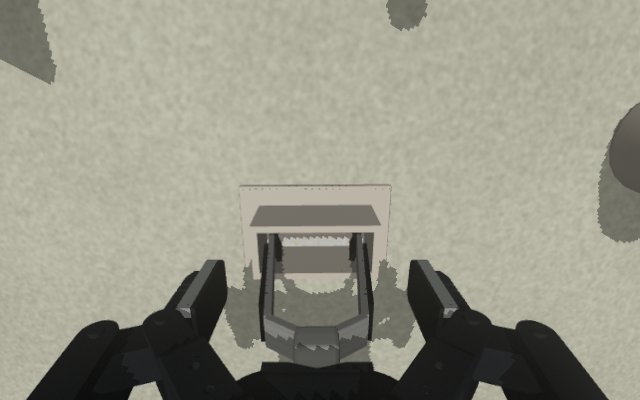

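Call:
jog_arm(
  steps=[
    [-4.4,-1.2,6,0.008,-0.005,0],
    [0,0,0,0,0,0],
    [0,0,0,0,0,0],
  ],
)

```text
time_s: 11.28
position: [474.9, -262.8, 75.4]
eef_rot: [0.002, 0.982, 0.187, 0.001]
ft_force: [0.3, -0.7, 0.7]
width: 84.8
```

Run:
```python
from h import *
P=camera_params("wrist")
im=get_image("wrist"); cv2.imwrite("pics/w8.png",im[:,:,::-1])
p,R,o=TR();print(p,np.arctan2(R[1,1],R[0,1]),R[:,2],o["ft_force"])
plan([474,-262,73],-1.20,vmax=35,dec=(1,3))
for z in (122,): 
  for u in ((317,334),(317,362)): print(u, atz(P,u,z))
```

```text
[ 474.81297862 -262.74367509   75.29700865] -1.1945610151473647 [ 0.00306276 -0.00279474 -0.9999914 ] [-0.11591725  0.44864397 -0.01382346]
n 1 t 11.325 width 85.4 F [-0.1  0.4 -0. ]
[[-0.5, -1.0, 2.3, 0.004, -0.002, 0.005]]
(317, 334) [ 486.26012997 -256.96174265  122.        ]
(317, 362) [ 475.9549517  -261.03504554  122.        ]
```

View pics/w8.png

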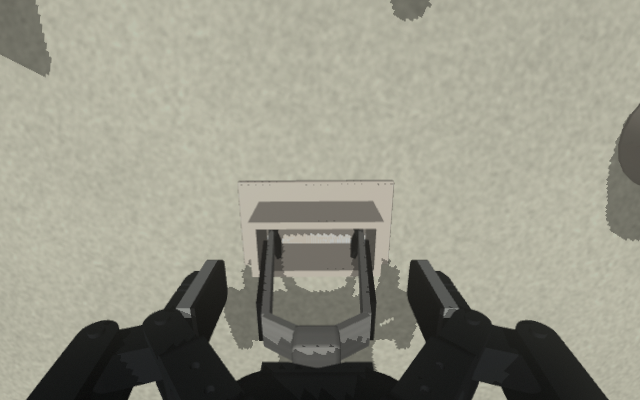

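Well centred. Going down another 2 mm and closing gently.

Call:
jog_arm(
  steps=[
    [-0.5,-1,2.3,0.004,-0.002,0.004],
    [0,0,0,0,0,0],
    [0,0,0,0,0,0],
    [0,0,0,0,0,0],
  ],
  grip=51,
)

```text
time_s: 11.82
position: [474.3, -262.2, 73.3]
eef_rot: [0.0, 0.983, 0.185, 0.0]
ft_force: [-0.0, 0.2, 1.3]
width: 51.4
```

Call:
jog_arm(
  steps=[
    [0,0,0,0,0,0],
    [0,0,0,0,0,0],
    [0,0,0,0,0,0],
  ],
  grip=46.5,
)

```text
time_s: 12.2
position: [474.7, -262.5, 73.7]
eef_rot: [0.0, 0.983, 0.185, 0.0]
ft_force: [0.5, -0.7, 1.3]
width: 46.8
```

Run:
```python
from h import *
P=camera_params("wrist")
im=get_image("wrist"); cv2.imwrite("pics/w9.png",im[:,:,::-1])
p,R,o=TR();print(p,np.arctan2(R[1,1],R[0,1]),R[:,2],o["ft_force"],o["width"])
```

```text
[ 474.64315106 -262.49221372   73.73608575] -1.1987812779839508 [ 9.67830278e-04 -6.29703898e-04 -9.99999333e-01] [-0.16354705 -0.51991834  2.45343045] 46.65558912519106
```

View pics/w9.png

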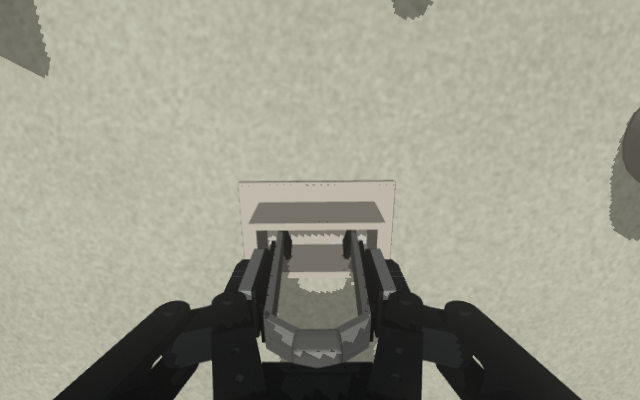

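Call:
jog_arm(
  steps=[
    [0,0,-6,0,0,0],
    [0,0,-12,0,0,0],
    [0,0,-18,0,0,0],
    [0,0,-22,0,0,0],
    [0,0,-25,0,0,0],
    [0,0,-25,0,0,0],
    [0,0,-25,0,0,0],
    [0,0,-12,0,0,0],
  ],
  grip=46,
)

```text
time_s: 13.25
position: [473.3, -261.5, 226.1]
eef_rot: [-0.0, 0.983, 0.185, -0.0]
ft_force: [0.5, -0.1, -1.1]
width: 45.8
```

Run:
```python
from h import *
P=camera_params("wrist")
im=get_image("wrist"); cv2.imwrite("pics/w10.png",im[:,:,::-1])
p,R,o=TR();print(p,np.arctan2(R[1,1],R[0,1]),R[:,2],o["ft_force"],o["width"])
plan([626,8,220],-np.pi/2-.12,vmax=35,wmax=.1,dec=(0,2))
```

```text
[ 473.73338991 -261.67663854  227.10454092] -1.1987490498202955 [ 4.76902002e-04  7.72239697e-05 -9.99999883e-01] [-0.21005187 -0.20987972  0.09359193] 46.151396125061524
n 9 t 13.3 width 46.2 F [-0.2 -0.2  0.1]
[[27.0, -22.0, 1.0, 0.0, 0.0, 0.05], [25.0, -23.0, 1.0, 0.0, 0.0, 0.06], [24.0, -25.0, 1.0, 0.0, 0.0, 0.05], [23.0, -26.0, 1.0, 0.0, 0.0, 0.06], [21.0, -27.0, 1.0, 0.0, 0.0, 0.05], [20.0, -28.0, 1.0, 0.0, 0.0, 0.06], [18.0, -29.0, 0.0, 0.0, 0.0, 0.05], [17.0, -30.0, 1.0, 0.0, 0.0, 0.06], [15.0, -31.0, 0.0, 0.0, 0.0, 0.05]]
```

View pics/w10.png

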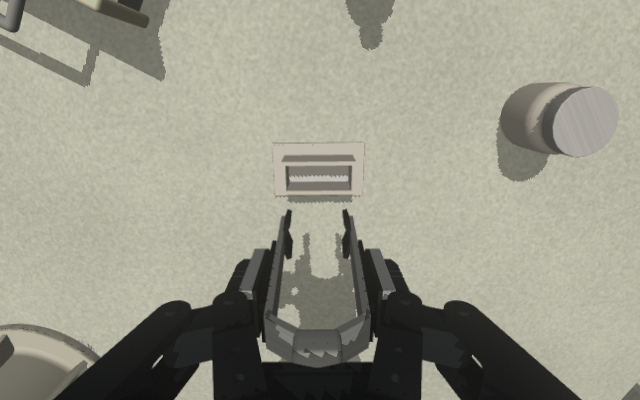

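Run:
```python
from h import *
P=camera_params("wrist");p,R,o=TR()
for x in (-10,0,10): print(x,[proj(P,p+R@np.array([x,y,72-0])).round(1) for y in (-30,30)])
T,S=camera_params("top"),camera_params("side")
for q in("spray",): 
    get_image("top");get_image("side")
    a=spot_point("top",q);b=spot_point("side",q);print(a[:1],b[:1]);print(tri([(T,a[0]["point"]),(S,b[0]["point"])]))
cv2.imwrite("pics/w10c.png",cv2.resize(cv2.imread("pics/w10.png")[190:390,220:420],None,fx=3,fy=3,interpolation=2))
```

```text
-10 [array([274. , 235.1]), array([362.9, 235.1])]
0 [array([273.3, 221.4]), array([363.6, 221.4])]
10 [array([272.6, 207.3]), array([364.3, 207.3])]
[{'point': [403.3, 167.4], 'score': 0.7}] [{'point': [330.2, 284.8], 'score': 0.9}]
(array([ 695.44426255, -227.89019644,    5.54084813]), array([2.68697427, 2.68697427]))
```

View pics/w10c.png

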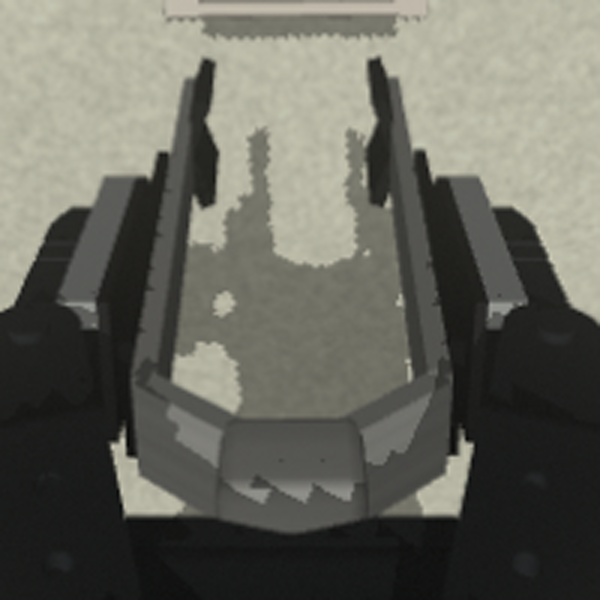

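Call:
jog_arm(
  steps=[
    [13,-11,0,0,0,0.03],
    [25,-23,1,0,0,0.05],
    [25,-24,1,0,0,0.06],
    [24,-25,1,0,0,0.05],
    [23,-26,1,0,0,0.06],
    [21,-27,1,0,0,0.05],
    [19,-28,1,0,0,0.06],
    [17,-29,0,0,0,0.05],
    [15,-29,1,0,0,0.06],
    [8,-16,0,0,0,0.03],
  ],
)

```text
time_s: 14.75
position: [625.5, 12.7, 201.2]
eef_rot: [-0.002, 0.997, -0.074, -0.013]
ft_force: [-0.8, -0.3, -1.7]
width: 46.2
```

Run:
```python
from h import *
p,R,o=TR();print(p,np.arctan2(R[1,1],R[0,1]),R[:,2],o["ft_force"],o["width"])
plan([626,8,170],-np.pi/2-.12,vmax=25,wmax=.1,dec=(0,2))
```

```text
[625.46312602  12.6513095  201.2239564 ] -1.7183185224146231 [-0.02500443  0.00619058 -0.99966817] [-0.7846907  -0.34110031 -1.65226865] 46.16324107930802
n 2 t 14.75 width 46.2 F [-0.8 -0.3 -1.7]
[[1.0, 2.0, 16.0, 0.0, 0.01, -0.01], [1.0, 3.0, 15.0, 0.0, 0.02, -0.02]]
```

Call:
jog_arm(
  steps=[
    [0.5,2,14,0,0.012,-0.012],
    [0.5,2,14,0,0.012,-0.012],
    [0,0,0,0,0,0],
    [0,0,0,0,0,0],
  ],
)

```text
time_s: 15.25
position: [623.9, 10.5, 167.6]
eef_rot: [-0.001, 0.998, -0.061, -0.004]
ft_force: [0.4, -0.1, -1.0]
width: 46.1
```

Run:
```python
from h import *
P=camera_params("wrist")
im=get_image("wrist"); cv2.imwrite("pics/w11.png",im[:,:,::-1])
p,R,o=TR();print(p,np.arctan2(R[1,1],R[0,1]),R[:,2],o["ft_force"],o["width"])
for q in ("dish_center","tongs_tip"):
    r=spot_point("wrist",q); print(q,r[:2])
    if r: print(atz(P,r[0]["point"],35))
print(proj(P,[626,8,49]),proj(P,[626,8,21]), "tip mid",proj(P,p+R@[0,0,70]))
```

```text
[623.87706107  10.51989154 167.67079755] -1.6921518863410752 [-0.00813791  0.00300893 -0.99996236] [-0.19701347 -0.12546638 -1.84650344] 46.11308878247953
dish_center [{'point': [323.7, 188.3], 'score': 0.98}]
[626.230742     6.07561685  35.        ]
tongs_tip []
[321.65876173 194.10357252] [321.26167908 184.04059908] tip mid [318.92996343 221.84216311]
```

View pics/w11.png

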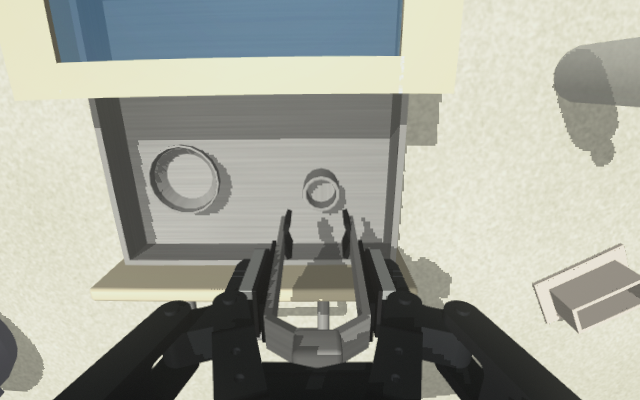

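Run:
```python
from h import *
P=camera_params("wrist")
cv2.imwrite("pics/w11c.png",cv2.resize(cv2.imread("pics/w11.png")[150:270,260:380],None,fx=5,fy=5,interpolation=2))
for u in ((321.5,193),(321.5,194)): print(atz(P,u,49))
plan([626.5,7,118],-np.pi/2-.12,vmax=17,wmax=.1,dec=(1,3))
```

```text
[627.20901667   7.98172371  49.        ]
[626.37400876   8.07949643  49.        ]
n 3 t 15.4 width 45.8 F [-0.   0.  -0.7]
[[1.0, 1.1, 16.7, -0.001, 0.002, 0.0], [1.0, 1.1, 16.8, -0.001, 0.003, -0.001], [0.9, 1.1, 16.7, 0.0, 0.002, 0.0]]
```

View pics/w11c.png

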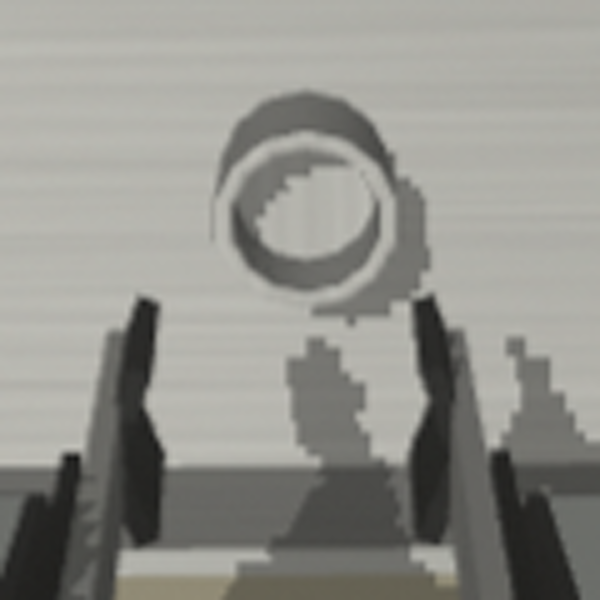

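Call:
jog_arm(
  steps=[
    [1.3,1.1,14,0,0.003,0],
    [1.3,1.1,14,0,0.003,0],
    [1.3,1.1,12,0,0.002,0],
    [0,0,0,0,0,0],
    [0,0,0,0,0,0],
  ],
)

```text
time_s: 16.02
position: [627.8, 6.4, 125.3]
eef_rot: [-0.001, 0.998, -0.061, 0.001]
ft_force: [-0.7, -0.3, -1.2]
width: 45.6
```

Run:
```python
from h import *
P=camera_params("wrist")
im=get_image("wrist"); cv2.imwrite("pics/w12.png",cv2.resize(im[130:280,230:410,::-1],None,fx=4,fy=4,interpolation=2))
p,R,o=TR();print(p,np.arctan2(R[1,1],R[0,1]),R[:,2],o["ft_force"],o["width"])
print(proj(P,[626.8,8,49]), "tip mid",proj(P,p+R@[-1.3,-1,69]),(proj(P,p+R@[-1.3,-1,69])-[230,130])*4)
plan([628,7,118],-np.pi/2-.12,vmax=17,wmax=.1,dec=(1,3))
```

```text
[627.72902457   6.38272841 125.29830262] -1.6925584017068755 [ 0.00140458  0.00199878 -0.99999702] [-0.57155084  0.32494061 -1.18018854] 46.065524608832646
[316.85038347 219.897805  ] tip mid [317.35478079 224.30387889] [349.41912316 377.21551555]
n 1 t 16.075 width 46.1 F [-0.6  0.3 -1.2]
[[0.2, -0.6, 7.3, -0.002, -0.001, -0.002]]
```

View pics/w12.png

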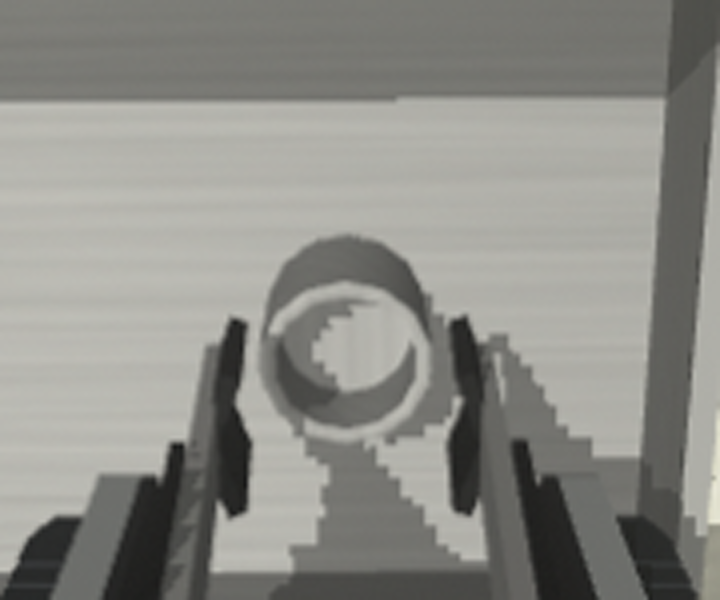

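Run:
```python
from h import *
P=camera_params("wrist");p,R,o=TR()
for x,z in ((8.7,69),(-1.3,69),(-11.3,69),(-11.3,45),(8.7,45),(-10,45),(-8,45)): print(x,z,proj(P,p+R@[x,-18,z]),((proj(P,p+R@[x,-18,z])-[230,130])*4).round())
plan([628,7,95.5],-np.pi/2-.12,vmax=10,wmax=.1,dec=(1,3))
```

```text
8.7 69 [291.02825573 209.89682649] [244. 320.]
-1.3 69 [291.42442129 224.16433713] [246. 377.]
-11.3 69 [291.81266435 237.99345942] [247. 432.]
-11.3 45 [288.87260151 255.59026211] [235. 502.]
8.7 45 [287.87637004 224.69169843] [232. 379.]
-10 45 [288.80927142 253.64798475] [235. 495.]
-8 45 [288.71145481 250.64227781] [235. 483.]
n 3 t 16.075 width 46.1 F [-0.6  0.3 -1.2]
[[0.1, -0.2, 9.9, -0.001, 0.0, -0.001], [0.0, -0.2, 9.9, -0.001, -0.001, 0.0], [0.1, -0.2, 10.0, 0.0, 0.0, -0.001]]
```

Call:
jog_arm(
  steps=[
    [0.3,-0.2,8,0,0,0],
    [0.3,-0.2,8,0,0,0],
    [0.3,-0.2,6,0,0,0],
    [0,0,3,0,0,0],
    [0,0,0,0,0,0],
  ],
)

```text
time_s: 16.7
position: [629.1, 7.1, 99.0]
eef_rot: [-0.001, 0.998, -0.061, 0.001]
ft_force: [0.9, 0.6, -0.4]
width: 46.2
```

Run:
```python
from h import *
P=camera_params("wrist")
im=get_image("wrist"); cv2.imwrite("pics/w13.png",cv2.resize(im[150:300,230:410,::-1],None,fx=4,fy=4,interpolation=2))
p,R,o=TR();print(p,np.arctan2(R[1,1],R[0,1]),R[:,2],o["ft_force"],o["width"])
```

```text
[629.20891654   7.07712095  99.17149985] -1.6924306595031176 [ 0.00247113  0.00201337 -0.99999492] [-1.57069118 -0.10295156 -0.600577  ] 46.10495925666063
```

View pics/w13.png

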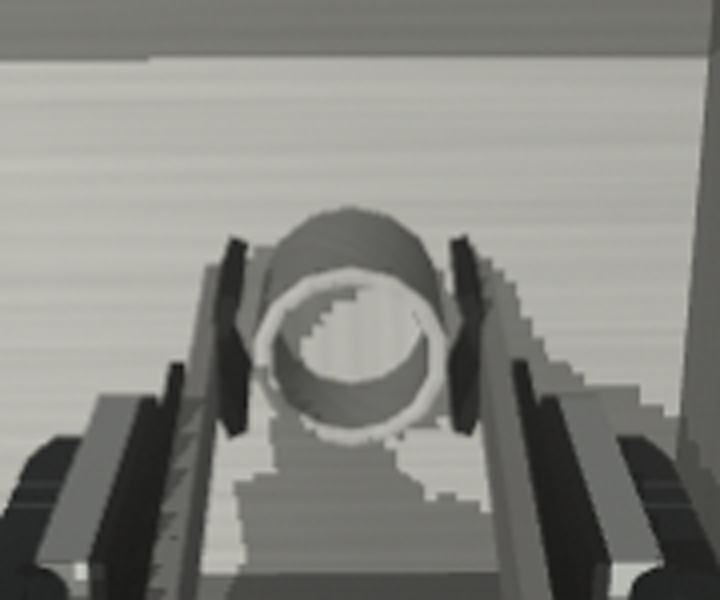

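Call:
jog_arm(
  steps=[
    [-1,0.2,3,0,0,0],
    [-0.5,0,2,0,0,0],
    [0,0,0,0,0,0],
  ],
)

```text
time_s: 17.12
position: [627.8, 7.1, 94.3]
eef_rot: [-0.001, 0.998, -0.061, 0.002]
ft_force: [-0.3, 0.3, -1.7]
width: 45.9
```

Call:
jog_arm(
  steps=[
    [0,0,0,0,0,0],
    [0,0,0,0,0,0],
    [0,0,0,0,0,0],
  ],
  grip=43,
)

```text
time_s: 17.5
position: [628.0, 7.1, 94.5]
eef_rot: [-0.001, 0.998, -0.061, 0.002]
ft_force: [-0.0, 0.0, -0.7]
width: 43.0
```

Run:
```python
from h import *
P=camera_params("wrist")
im=get_image("wrist"); cv2.imwrite("pics/w14.png",cv2.resize(im[150:300,230:410,::-1],None,fx=4,fy=4,interpolation=2))
p,R,o=TR();print(p,np.arctan2(R[1,1],R[0,1]),R[:,2],o["ft_force"],o["width"])
```

```text
[628.02186649   7.04171914  94.49582771] -1.6924409301325356 [ 0.00360623  0.00201654 -0.99999146] [-0.53110337  0.81970161 -0.88957143] 42.9059833438607
```

View pics/w14.png

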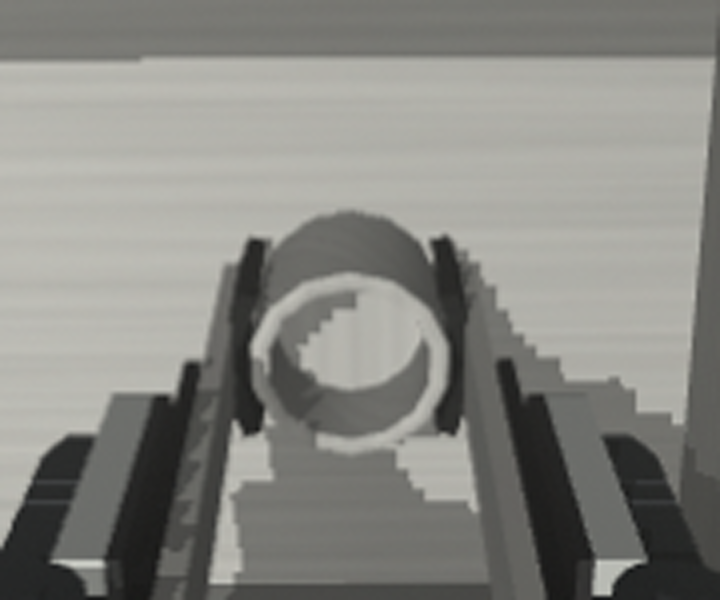

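Call:
jog_arm(
  steps=[
    [0,0,0,0,0,0],
    [0,0,0,0,0,0],
    [0,0,0,0,0,0],
  ],
  grip=41.5,
)

```text
time_s: 17.92
position: [628.0, 7.1, 94.5]
eef_rot: [-0.001, 0.998, -0.061, 0.002]
ft_force: [0.2, 0.4, -0.9]
width: 41.7
```

Call:
jog_arm(
  steps=[
    [0,0,0,0,0,0],
    [0,0,0,0,0,0],
    [0,0,0,0,0,0],
  ],
  grip=39,
)

```text
time_s: 18.3
position: [628.1, 7.1, 94.7]
eef_rot: [-0.001, 0.998, -0.061, 0.002]
ft_force: [0.0, -0.2, -0.3]
width: 40.9
```

Run:
```python
from h import *
P=camera_params("wrist")
im=get_image("wrist"); cv2.imwrite("pics/w15.png",cv2.resize(im[150:300,230:410,::-1],None,fx=4,fy=4,interpolation=2))
p,R,o=TR();print(p,np.arctan2(R[1,1],R[0,1]),R[:,2],o["ft_force"],o["width"])
```

```text
[628.14154242   7.05252626  94.64586306] -1.6924799838692777 [ 0.00386323  0.00202097 -0.9999905 ] [ 0.25336551 -0.51965906 -0.05802988] 40.92961055269773
```

View pics/w15.png

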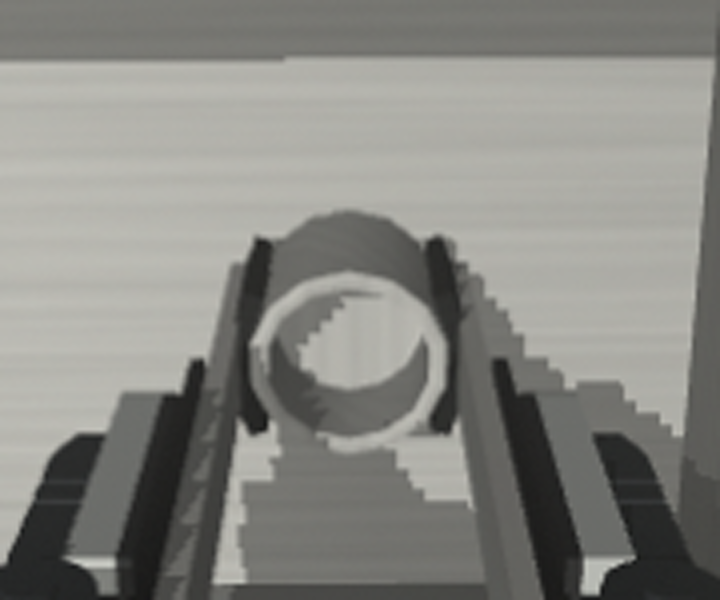

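Call:
jog_arm(
  steps=[
    [0,0,0,0,0,0],
    [0,0,0,0,0,0],
  ],
  grip=37.5,
)

```text
time_s: 18.6
position: [628.1, 7.1, 94.6]
eef_rot: [-0.001, 0.998, -0.061, 0.002]
ft_force: [0.5, 0.2, -0.1]
width: 40.9
```

Call:
jog_arm(
  steps=[
    [0,0,-2,0,0,0],
    [0,0,-4,0,0,0],
    [0,0,-6,0,0,0],
  ],
)

```text
time_s: 18.98
position: [627.5, 7.0, 106.6]
eef_rot: [-0.001, 0.998, -0.061, 0.001]
ft_force: [0.4, 0.4, -2.0]
width: 40.9
```

Run:
```python
from h import *
P=camera_params("wrist")
im=get_image("wrist"); cv2.imwrite("pics/w16.png",cv2.resize(im[150:300,230:410,::-1],None,fx=4,fy=4,interpolation=2))
p,R,o=TR();print(p,np.arctan2(R[1,1],R[0,1]),R[:,2],o["ft_force"],o["width"])
```

```text
[628.07139866   7.02241953 107.60653728] -1.6924402123439652 [ 0.00369937  0.00201071 -0.99999114] [ 0.90618567  0.12772511 -0.71476168] 40.88331327717192
```

View pics/w16.png

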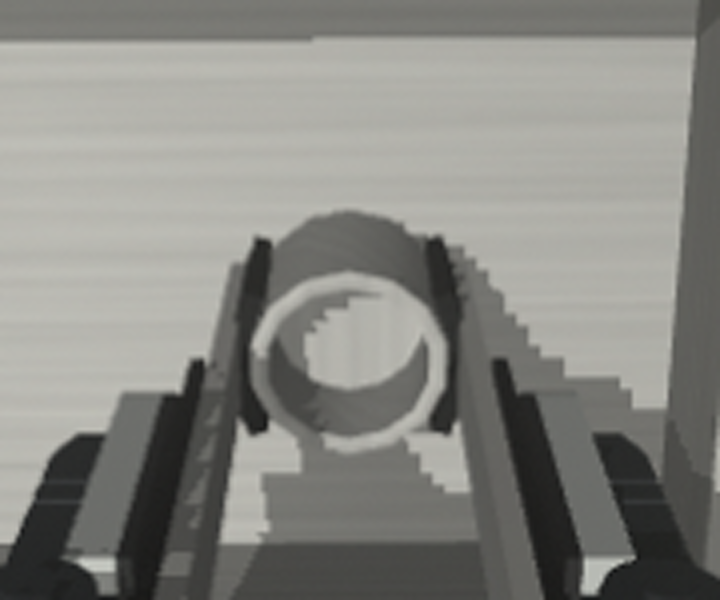

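The dish keeps the same place in the tongs while the tray floor recedes, so it is held. Lifting on.

Call:
jog_arm(
  steps=[
    [0,0,-7,0,0,0],
    [0,0,-10,0,0,0],
    [0,0,-14,0,0,0],
    [0,0,-16,0,0,0],
    [0,0,-18,0,0,0],
    [0,0,-18,0,0,0],
    [0,0,-16,0,0,0],
    [0,0,-12,0,0,0],
    [0,0,-8,0,0,0],
    [0,0,-4,0,0,0],
    [0,0,0,0,0,0],
    [0,0,0,0,0,0],
  ],
)

```text
time_s: 20.52
position: [627.7, 6.7, 240.5]
eef_rot: [-0.001, 0.998, -0.061, 0.003]
ft_force: [0.2, -0.3, -0.8]
width: 41.3
```

Run:
```python
from h import *
P=camera_params("wrist")
im=get_image("wrist"); cv2.imwrite("pics/w17.png",im[:,:,::-1])
im=get_image("side"); cv2.imwrite("pics/s17.png",cv2.resize(im[100:300,230:470,::-1],None,fx=3,fy=3,interpolation=2))
im=get_image("top"); cv2.imwrite("pics/t17.png",im[:,:,::-1])
S=camera_params("side");L=[]
for c,PP in(("wrist",P),("side",S)):
    r=spot_point(c,"dish_center"); print(c,r[:1])
    if r: L.append((PP,r[0]["point"]))
if len(L)>1: print(tri(L))
p,R,o=TR();print(p,R[:,2],o["ft_force"],o["width"],o["time_s"],abs(o["dq"]).max())
```

```text
wrist [{'point': [316.1, 230.0], 'score': 0.93}]
side [{'point': [336.7, 190.5], 'score': 0.61}]
(array([624.0918291 ,   9.4807741 , 170.16842838]), array([1.71025588, 1.71025588]))
[627.82492128   6.72949026 240.7527268 ] [ 0.00575511  0.00202984 -0.99998138] [-0.28999073 -1.31308837 -1.18880467] 41.1203432156133 20.775 0.0015285693583308104
```

View pics/w17.png

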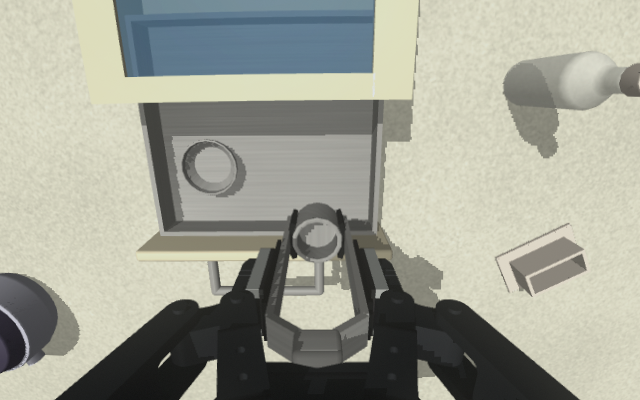

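View pics/s17.png

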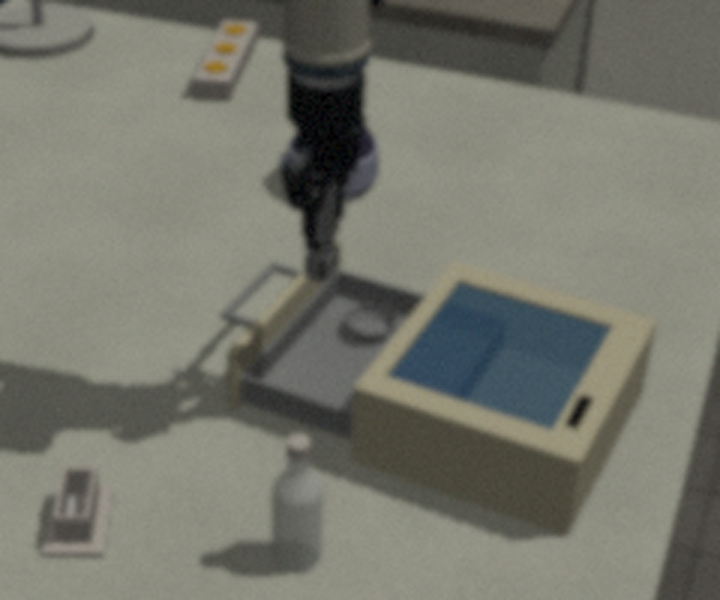

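View pics/t17.png

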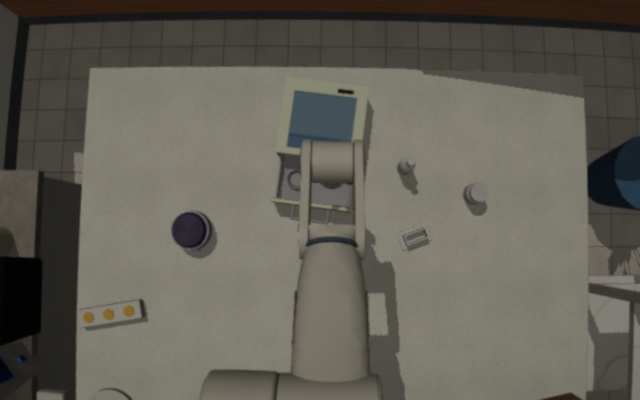

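The dish is upright in the tips at (317,232), the bowl is still in the tray at (210,167), the tray is out, and the bystanders haven't moved. One short hold to check that it stays steady.

Call:
jog_arm(
  steps=[
    [0,0,0,0,0,0],
    [0,0,0,0,0,0],
    [0,0,0,0,0,0],
    [0,0,0,0,0,0],
    [0,0,0,0,0,0],
    [0,0,0,0,0,0],
    [0,0,0,0,0,0],
    [0,0,0,0,0,0],
  ],
)

```text
time_s: 21.78
position: [627.8, 6.8, 240.6]
eef_rot: [-0.001, 0.998, -0.061, 0.003]
ft_force: [0.6, -1.2, -1.8]
width: 41.2
```

Run:
```python
from h import *
P=camera_params("wrist")
im=get_image("wrist")
a=cv2.imread("pics/w17.png")[:,:,::-1]; print("diff",cv2.absdiff(np.ascontiguousarray(a[200:270,285:350]),np.ascontiguousarray(im[200:270,285:350])).mean())
print("handle",atz(P,(266,291),74), spot_point("wrist","dish_center")[:1])
p,R,o=TR();print(p,R[:,2],o["ft_force"],o["width"],o["time_s"])
```

```text
diff 0.8701098901098901
handle [515.86663563  76.74098241  74.        ] [{'point': [316.5, 225.8], 'score': 0.56}]
[627.78493321   6.74537218 240.60321663] [ 0.00559159  0.0020419  -0.99998228] [ 0.5409756  -0.20018412 -1.61948034] 40.76964684726925 21.875
```

Steady, with the handle still at x ≈ 516, which is the stop. Handing in.

```bash
python3 -c "
from cell import sign_off
print(sign_off())"
```

```text
the job is handed in; nothing more can be done
None
```

I pulled the tray out to its stop and took the tongs from their holder. I then closed the tongs on the small dish and lifted it straight up. I handed the job in at about 22 s with the dish still held there.

Last checks:
- **Tray:** the handle measured x ≈ 516 mm, the same place where the pull met the stop, so the tray is still fully out.
- **Dish:** it hangs upright in the tips. Its centre measured z ≈ 170 mm, about 13.5 cm between its base and the tray floor.
- **Steadiness:** over a one-second hold, the picture around the dish hardly changed and the plates stayed at about 41 mm. The network's dish point did move about 4 pixels between the two pictures, but its second score was low (0.56), so I trusted the picture comparison.
- **Other things:** the bowl is still in the tray. The warmer, spray bottle and jar look unmoved in the final top picture.

**Not checked:**
- **Squeeze:** the force on the tongs could not be measured. The plates stopped at about 41 mm with 37.5 mm commanded, and the dish did not slip.
- **Handle grip:** on the 10 mm handle bar the fingers read only 7.4 mm, and there was a downward pull of about 10 N. The tray still came out fully.

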